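# Unstack the toy-truck blanks into their drilling jigs

## Task

The four pale wooden blanks of the toy truck are piled on the bench: take the pile apart from the top down and lay each blank flat and fully down in the grey drilling jig whose pocket has its shape and size, finishing one before taking the next (small wheel, big wheel, cab block, chassis board). Do not let any blank tip over, and leave the yellow screw tub and the glue tin where they stand.

Things in the scene. Friction and masses are not known exactly. Their poses are not given: they have to be found in the camera images.
- small_wheel: Small toy wheel: plain pale wooden disc, diameter 30 mm, 24 mm thick, with a small black dot for the axle on its upper face. At the start it lies flat on the big wheel, at the very top of the pile (pile 106 mm high). Origin at the centre of its underside; z up. About 15 g.
- big_wheel: Big toy wheel: plain pale wooden disc, diameter 50 mm, 24 mm thick. At the start second from the top of the pile, flat on the cab block. Origin at the centre of its underside; z up. About 35 g.
- cab_block: Cab block: plain pale wooden square block, 54 x 54 mm and 34 mm high, sides along its x and y. At the start it lies on the chassis board, under the big wheel, anywhere along the board and turned a little. Origin at the centre of its underside; z up. About 70 g.
- chassis_board: Chassis board: plain pale wooden board, 60 mm (its x) by 140 mm (its y), 24 mm thick, flat on the bench at the bottom of the pile. Origin at the centre of its underside; z up. About 140 g.
- small_wheel_jig: A fixed pale-grey square plate, 90 x 90 x 14 mm, lying on the bench. Has the small round pocket, diameter 40 mm. Pocket 8 mm deep, its dark-lined floor 6 mm above the bench. Origin at the centre of the plate's underside, under the pocket's centre; z up. Never moves.
- big_wheel_jig: A fixed pale-grey square plate, 90 x 90 x 14 mm, lying on the bench. Has the large round pocket, diameter 60 mm. Pocket 8 mm deep, its dark-lined floor 6 mm above the bench. Origin at the centre of the plate's underside, under the pocket's centre; z up. Never moves.
- block_jig: A fixed pale-grey square plate, 90 x 90 x 14 mm, lying on the bench. Has the square pocket, 64 x 64 mm, sides along its x and y. Pocket 8 mm deep, its dark-lined floor 6 mm above the bench. Origin at the centre of the plate's underside, under the pocket's centre; z up. Never moves.
- board_jig: A fixed pale-grey long plate, 94 mm (its x) by 174 mm (its y) by 14 mm, lying on the bench, with a rectangular pocket 70 mm (x) by 150 mm (y). Pocket 8 mm deep, its dark-lined floor 6 mm above the bench. Origin at the centre of the plate's underside, under the pocket's centre; z up. Never moves.
- screw_tub: Yellow open plastic tub with screws in it, 100 x 75 mm, 40 mm high, standing loose among the jigs. Not to be moved. Origin at the centre of its underside.
- glue_tin: Round tin with a green label, diameter 60 mm, 75 mm high, standing loose at the left side (+y) of the jigs. Not to be moved. Origin at the centre of its underside.
Mind the look-alikes: they are no part of the job. What is shaped like the cab_block but turquoise is not meant.

How it is judged:
By the outcome, as a careful person would: the job done as asked, in the order asked, and still so for the second after the job is handed in, with the robot touching nothing.
It also fails if it takes over 109 s, if anything falls off the work surface, if the arm or the gripper's body presses on something with over 40 N, if the wrist force passes 120 N, or if a joint passes its speed limit or range.

## Robot

A 7-joint arm with a two-finger parallel gripper is mounted at the origin on the work surface. World frame = base frame: x ahead of the robot, y to its left, z up, the work surface at z = 0. Lengths are in m, angles in rad, forces in N, time in s.
With the tool pointing down it reaches from about 0.35 to 0.9 m from the base axis. Payload 8.1 kg.
Tool frame: the origin (TCP) lies midway between the tips of the shut fingers; the grasp point (between the pads) lies 19 mm behind it; z points along the fingers, y is the line along which they close (so a half turn about z gives the same grasp; the last joint's range is limited). The gripper opens to 92 mm and grips with 3 to 60 N. Pads are 19 mm wide; open, the fingers measure 130 mm over their backs; the gripper's body (75 mm by 190 mm) begins 47 mm behind the grasp point.
Start: joints at [1.202, 0.434, 0.025, 1.573, -0.012, 1.134, -0.075], TCP at [0.164, -0.603, 0.227] pointing down, gripper open.
Joint ranges: [-2.62, 2.62], [-0.44, 2.09], [-1.27, 1.32], [0.08, 2.57], [-1.32, 4.46], [0.12, 2], [-2.74, 2.74]. Speed limits (rad/s): [2.22, 2.22, 3.01, 3.01, 3.14, 3.14, 3.14].

## Interface

Orientations are given as a unit quaternion [x, y, z, w].
In Python, from rig import robot gives the robot as it stands. The module is installed in compiled form; this text tells all that it offers.
- The arm moves only by the tool drive_tool, never from a script. Its arguments are lists of equal length, an entry for each row: "twist": the turn, a rotation vector about the tool's x, y, z in normalised numbers (1 is 180 degrees), a list of three; "dp": the shift along the tool's x, y, z in parts of the range, where 1.0 means 60 cm, a list of three; "jaw": the finger opening in cm, from 0 to 9.18. In form: {"twist": [[ax, ay, az], ...], "dp": [[x, y, z], ...], "jaw": [jaw, ...]}. A call has 1 to 12 rows; each row is the pose to reach, as a shift and turn from the pose commanded when the call began, along the tool's axes at that moment; what a row does not reach only later rows make up. A row lasts 1/10 s, in which the tool goes at most 50 mm and 8.59 degrees, less where a joint would pass 70% of its speed; a pose out of reach is approached as far as the arm can. A call with a gripper value outside its range is refused whole. The fingers move at their own pace and stop on an object; "newtons" is the grip in N (left out, the last holds). Time passes only in rows, so rows that repeat a pose let the fingers close. It gives the time, the measured TCP pose, the force, the opening and the grip force at its end, in the units of the state.
- robot.get_state(): the state, without advancing time (a new reading comes with each control period).
- robot.read_camera(name): name is "scene" or "top" or "wrist"; returns the picture (400x640x3 uint8, blue, green, red); there is no depth.
- robot.camera_info(name): a dict with "intrinsics" (3x3 intrinsics, pixels), "dist_coeffs" ([k1, k2, p1, p2, k3] as OpenCV has them; the pictures are not rectified), "extrinsics" (4x4, takes a point from camera to world coordinates). Camera axes: x right, y down, z forward; pixel columns grow to the right and rows downward; lengths in m; the calibration is good to about 2 mm. A picture is of the moment at which its call begins: read the wrist's pose just before it. camera_info takes no time and is no camera call; for the wrist camera it gives the pose at the moment of the call.
- robot.sign_off(): hands the job in; it is judged then, once.
The state is a dict: "t": time; "qpos": joint angles; "joint_vel": joint speeds; "tau": joint torques, N m; "ee_pos": TCP position; "tcp_rot": TCP orientation; "force": force on the tool from outside, world axes, zero at the start; "wrist_torque": the same for the moment, N m; "grip_width": opening from 0.0 (shut) to 1.0 (fully open); "finger_force": force on a finger pad.
Only numpy, scipy, OpenCV 4.12 (cv2) and the standard library are available. Lean on these libraries where they do the work, as an engineer would, in place of code of your own. Each camera call takes 0.05 s, during which the arm holds its last target. There are 200 camera calls.

## Working session

There is one attempt and no reset: what is moved stays moved. The work goes in short steps, Python scripts to look and compute and a tool call to move; the robot and the scene stay as the last step left them, time stands still between calls to the robot, and variables do not carry over. Pictures are saved under pics/ and viewed, at most 14 in all, crops included, and the job is handed in when it is done.

Besides the shell and the picture viewer there is one more tool, called after ">>>" by a JSON object that holds its "api" and its "payload", one argument or row to a line. drive_tool: Moves the arm, as the interface text tells. Its arguments: {"type":"object","properties":{"twist":{"type":"array","items":{"type":"array","items":{"type":"number"}}},"dp":{"type":"array","items":{"type":"array","items":{"type":"number"}}},"jaw":{"type":"array","items":{"type":"number"}},"newtons":{"type":"number"}},"required":["twist","dp","jaw"]}

```bash
mkdir -p pics; ls; python3 - <<'E'
from rig import robot
import cv2,numpy as np
np.set_printoptions(precision=4,suppress=True)
s=robot.get_state();print(s['t'],s['ee_pos'],s['tcp_rot'],s['grip_width'])
for n in('scene','top','wrist'):
    i=robot.camera_info(n);print(n,np.array(i['intrinsics']).tolist(),i['dist_coeffs'],np.array(i['extrinsics']))
    im=robot.read_camera(n);cv2.imwrite(f'pics/{n}0.png',im)
E
```

```text
pics
0.0 [ 0.164  -0.6026  0.2259] [ 0.9912  0.1325 -0.0002 -0.0008] 0.9975237984521784
scene [[482.6510849252223, 0.0, 319.3538375265471], [0.0, 482.6510849252223, 200.63808130353166], [0.0, 0.0, 1.0]] [-0.0732  0.      0.      0.      0.    ] [[ 0.8581  0.3582 -0.368   1.0181]
 [ 0.5135 -0.5875  0.6255 -0.7641]
 [ 0.0079 -0.7257 -0.688   0.9524]
 [ 0.      0.      0.      1.    ]]
top [[430.05200420901025, 0.0, 323.34872968372156], [0.0, 430.05200420901025, 198.16840712182187], [0.0, 0.0, 1.0]] [-0.0178  0.      0.      0.      0.    ] [[-0.0289 -0.9917  0.1255  0.4076]
 [-0.9992  0.032   0.0224  0.0107]
 [-0.0262 -0.1248 -0.9918  1.4848]
 [ 0.      0.      0.      1.    ]]
wrist [[320.7456307939097, 0.0, 320.89732700075257], [0.0, 320.7456307939097, 192.19836412986456], [0.0, 0.0, 1.0]] [0.0121 0.     0.     0.     0.    ] [[ 0.2625 -0.9226 -0.2825  0.2402]
 [-0.9649 -0.2514 -0.0758 -0.5827]
 [-0.0011  0.2925 -0.9563  0.385 ]
 [ 0.      0.      0.      1.    ]]
```

View pics/top0.png

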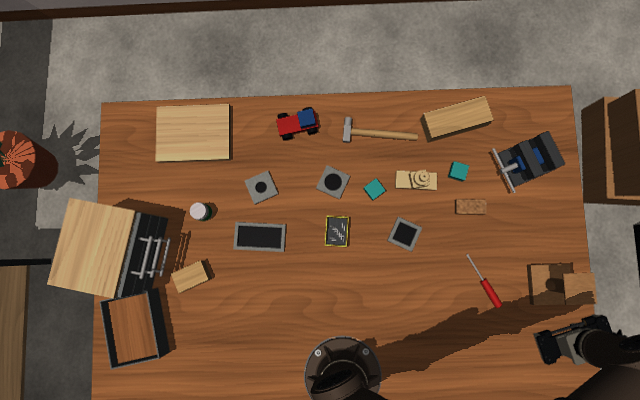

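View pics/scene0.png

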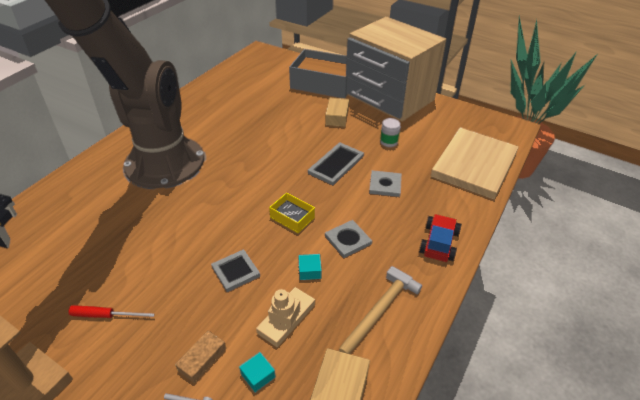

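Top view: the pile is at (418,180). Jigs: small (261,187), big (333,182), block (405,234) and board (260,237). The tub is at (337,231) and the tin at (200,211).
Possible mix-ups: turquoise blocks at (374,189) and (459,171), a cork or brick block at (471,207), and pale wood boards at (192,132), (457,118) and (192,276). By the description, the target is the pale stack at (418,180). Next I'll measure it and check a close crop.

```bash
cat >h.py <<'E'
import cv2,numpy as np
from rig import robot
np.set_printoptions(precision=4,suppress=True)
def cast(info,px,z):
    K=np.array(info['intrinsics']);T=np.array(info['extrinsics'])
    u=cv2.undistortPoints(np.array(px,float).reshape(-1,1,2),K,np.array(info['dist_coeffs'])).reshape(-1,2)
    d=np.c_[u,np.ones(len(u))]@T[:3,:3].T; o=T[:3,3]
    return (o+d*((z-o[2])/d[:,2])[:,None])[:,:2]
def proj(info,p):
    T=np.linalg.inv(np.array(info['extrinsics']));r,_=cv2.Rodrigues(T[:3,:3])
    return cv2.projectPoints(np.array(p,float).reshape(-1,3),r,T[:3,3],np.array(info['intrinsics']),np.array(info['dist_coeffs']))[0].reshape(-1,2)
def blob(mask,near):
    cs,_=cv2.findContours(mask.astype(np.uint8),cv2.RETR_EXTERNAL,cv2.CHAIN_APPROX_NONE)
    cs=[c for c in cs if cv2.contourArea(c)>60]
    return min(cs,key=lambda c:np.hypot(*(c.reshape(-1,2).mean(0)-near)))
def rect(info,c,z):
    w=cast(info,c.reshape(-1,2),z);(cx,cy),(a,b),t=cv2.minAreaRect((w*1000).astype(np.float32))
    if b>a: a,b,t=b,a,t+90   # t: direction of long side
    return cx,cy,a,b,t
E
python3 - <<'E'
from h import *
near={'small':((261,187),(385,182)),'big':((333,182),(348,238)),'block':((405,234),(236,270)),'board':((260,237),(336,162))}
for k,n in enumerate(('top','scene')):
    im=cv2.imread(f'pics/{n}0.png');i=robot.camera_info(n);hsv=cv2.cvtColor(im,cv2.COLOR_BGR2HSV)
    m=(hsv[...,1]<70)&(hsv[...,2]>70)
    for j in near:
        c=blob(m,near[j][k]);print(n,j,np.round(rect(i,c,.014),1))
    c=blob((hsv[...,0]>20)&(hsv[...,0]<35)&(hsv[...,1]>170)&(hsv[...,2]>100),((337,231),(292,213))[k]);print('tub',np.round(rect(i,c,.04),1))
im=cv2.imread('pics/top0.png')[130:270,180:480];cv2.imwrite('pics/c1.png',cv2.resize(im,None,fx=2.6,fy=2.6,interpolation=cv2.INTER_CUBIC))
im=cv2.imread('pics/scene0.png')[240:400,200:400];cv2.imwrite('pics/c2.png',cv2.resize(im,None,fx=3.5,fy=3.5,interpolation=cv2.INTER_CUBIC))
i=robot.camera_info('top');j=robot.camera_info('scene')
print(cast(i,[(421,176),(396,188.),(437,190),(396,171),(438,172)],.024),cast(i,[(421,176)],.106))
print(cast(j,[(281,293)],.106))
E
```

```text
top small [640.5 259.8  90.9  89.7  22.5]
top big [650.2  10.1  89.7  89.2 153.4]
top block [ 463.2 -227.7   90.2   89.8   63.5]
top board [469.1 268.  173.3  93.7  85.4]Traceback (most recent call last):
  File "<stdin>", line 8, in <module>
  File "h.py", line 15, in blob
    return min(cs,key=lambda c:np.hypot(*(c.reshape(-1,2).mean(0)-near)))
ValueError: min() iterable argument is empty
```

View pics/wrist0.png

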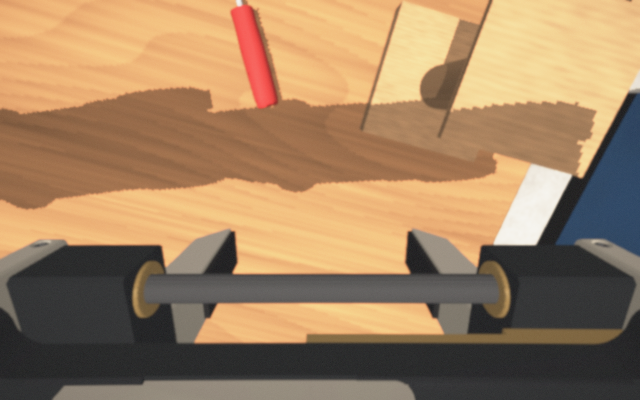

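The wrist view shows the bench, the screwdriver at (255,55), and both fingers at about (210,270) and (430,270). The plate sizes measured from the top match the given ones.

```bash
python3 - <<'E'
from h import *
near={'small':(385,182),'big':(348,238),'block':(236,270),'board':(336,162)}
n='scene';im=cv2.imread(f'pics/{n}0.png');i=robot.camera_info(n);hsv=cv2.cvtColor(im,cv2.COLOR_BGR2HSV)
m=(hsv[...,1]<70)&(hsv[...,2]>70)
for j in near:
    c=blob(m,near[j]);print(n,j,np.round(rect(i,c,.014),1))
im=cv2.imread('pics/top0.png')[155:205,380:480];cv2.imwrite('pics/c1.png',cv2.resize(im,None,fx=7,fy=7,interpolation=cv2.INTER_CUBIC))
im=cv2.imread('pics/scene0.png')[270:370,240:330];cv2.imwrite('pics/c2.png',cv2.resize(im,None,fx=6,fy=6,interpolation=cv2.INTER_CUBIC))
i=robot.camera_info('top');j=robot.camera_info('scene')
print(cast(i,[(421,176)],.106),cast(j,[(281,293)],.106))
E
```

```text
scene small [642.2 255.8 104.2  88.1 113.9]
scene big [652.4   7.   97.   95.4 153.4]
scene block [ 466.1 -230.1   98.8   91.3  153.3]
scene board [471.5 263.1 185.4 100.6  85.3]
[[ 0.6443 -0.2763]] [[ 0.6423 -0.2818]]
```

View pics/c2.png

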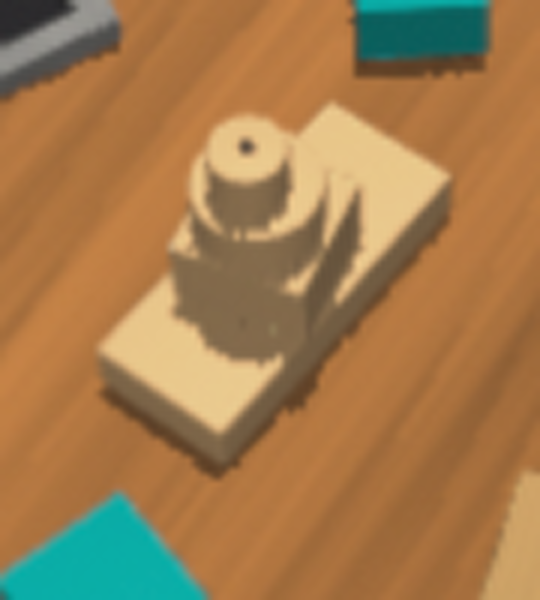

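View pics/c1.png

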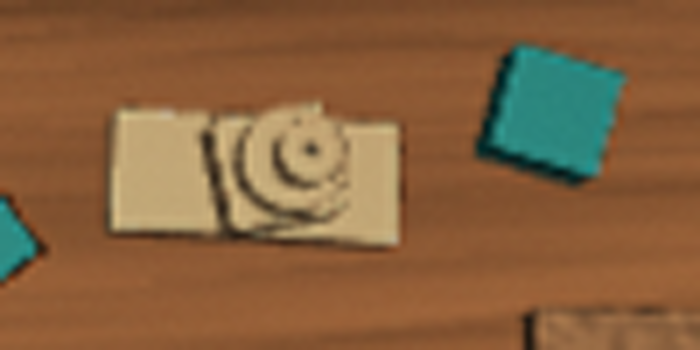

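The crop shows the pale pile with the black axle dot on top: top-view pixel (424,176), scene pixel (281,294). Rays at z=0.106 put it at about (0.642, -0.284) in both views. The turquoise blocks are separate. Moving above it.

The manual's scale: shifts go in shares of 60 cm and turns go in shares of 180 degrees. Converting my numbers, 54.5 cm / 60 = 0.9083, 50 cm / 60 = 0.8333.

>>> {"api": "drive_tool", "payload": {
  "twist": [
    [0,0,0],
    [0,0,0],
    [0,0,0],
    [0,0,0],
    [0,0,0],
    [0,0,0],
    [0,0,0],
    [0,0,0],
    [0,0,0],
    [0,0,0],
    [0,0,0],
    [0,0,0]
  ],
  "dp": [
    [0.075,-0.025,0],
    [0.15,-0.05,0],
    [0.2267,-0.075,0],
    [0.3017,-0.1017,0],
    [0.3783,-0.1267,0],
    [0.4533,-0.1517,0],
    [0.53,-0.1767,0],
    [0.605,-0.2017,0],
    [0.6817,-0.2267,0],
    [0.7567,-0.2533,0],
    [0.8333,-0.2783,0],
    [0.9083,-0.3033,0]
  ],
  "jaw": [9,9,9,9,9,9,9,9,9,9,9,9]
}}

```text
t: 1.35
ee_pos: [0.6436, -0.2829, 0.2264]
tcp_rot: [0.991, 0.132, -0.0, -0.0]
force: [0.3, -0.7, -0.4]
grip_width: 0.983
finger_force: 0.0
```

>>> {"api": "drive_tool", "payload": {
  "twist": [
    [0,0,0],
    [0,0,0],
    [0,0,0]
  ],
  "dp": [
    [0,0,0],
    [0,0,0],
    [0,0,0]
  ],
  "jaw": [9,9,9]
}}

```text
t: 1.65
ee_pos: [0.6413, -0.2855, 0.2264]
tcp_rot: [0.991, 0.132, -0.001, 0.0]
force: [0.3, -0.2, -0.3]
grip_width: 0.98
finger_force: 0.0
```

```bash
python3 - <<'E'
from h import *
s=robot.get_state();print(s['t'],s['ee_pos'],s['tcp_rot'])
i=robot.camera_info('wrist');im=robot.read_camera('wrist');cv2.imwrite('pics/w1.png',im)
np.save('w1.npy',[i],allow_pickle=True)
E
```

```text
1.65 [ 0.6413 -0.2855  0.2264] [ 0.9913  0.1318 -0.0007  0.0003]
```

View pics/w1.png

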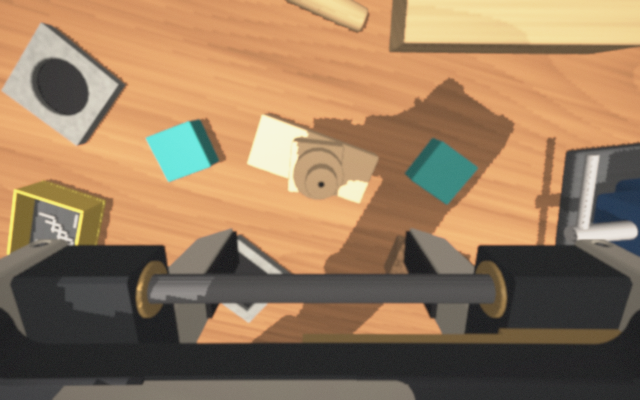

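The wrist view shows the pile centred, with the axle dot at about (320,184). Board corners are near (262,114), (378,158), (362,203) and (248,163).

```bash
cat >>h.py <<'E'
def tool(p):  # world xy -> tool dx,dy cm from measured TCP
    from scipy.spatial.transform import Rotation as R
    s=robot.get_state();r=R.from_quat(s['tcp_rot']).as_matrix()
    return (r.T@(np.r_[p[:2],s['ee_pos'][2]]-s['ee_pos']))[:2]*100
E
python3 - <<'E'
from h import *
i=np.load('w1.npy',allow_pickle=True)[0];im=cv2.imread('pics/w1.png')
g=cv2.cvtColor(im,cv2.COLOR_BGR2GRAY)[176:193,312:330].astype(float);w=np.clip(60-g,0,None)
y,x=np.mgrid[176:193,312:330];px=((x*w).sum()/w.sum(),(y*w).sum()/w.sum());print(px)
p=cast(i,[px],.106)[0];print(p,tool(p))
print(cast(i,[(262,114),(378,158),(362,203),(248,163)],.024))
E
```

```text
(np.float64(320.8641975308642), np.float64(184.06172839506172))
[ 0.6423 -0.2859] [0.1206 0.0272]
[[ 0.6802 -0.2089]
 [ 0.667  -0.3468]
 [ 0.6104 -0.3453]
 [ 0.6225 -0.2048]]
```

Scaled: 13.4 cm / 60 = 0.2233, 13 cm / 60 = 0.2167.

>>> {"api": "drive_tool", "payload": {
  "twist": [
    [0,0,0],
    [0,0,0],
    [0,0,0],
    [0,0,0],
    [0,0,0],
    [0,0,0],
    [0,0,0],
    [0,0,0],
    [0,0,0],
    [0,0,0]
  ],
  "dp": [
    [0.0017,0,0.0667],
    [0.0017,0,0.1333],
    [0.0017,0,0.1833],
    [0.0017,0,0.2167],
    [0.0017,0,0.2233],
    [0.0017,0,0.2233],
    [0.0017,0,0.2233],
    [0.0017,0,0.2233],
    [0.0017,0,0.2233],
    [0.0017,0,0.2233]
  ],
  "jaw": [7,7,7,6,5,4,2.5,2.5,2.5,2.5],
  "newtons": 12
}}

```text
t: 2.7
ee_pos: [0.644, -0.2845, 0.0942]
tcp_rot: [0.991, 0.132, 0.001, 0.001]
force: [-0.9, -0.9, 6.8]
grip_width: 0.322
finger_force: 12.0
```

Gripped: the opening is about 29.6 mm. Lifting and carrying toward the small jig at about (0.641, 0.258).

Scaled: -40.7 cm / 60 = -0.6783, -36 cm / 60 = -0.6.

>>> {"api": "drive_tool", "payload": {
  "twist": [
    [0,0,0],
    [0,0,0],
    [0,0,0],
    [0,0,0],
    [0,0,0],
    [0,0,0],
    [0,0,0],
    [0,0,0],
    [0,0,0],
    [0,0,0],
    [0,0,0],
    [0,0,0]
  ],
  "dp": [
    [0,0,-0.0333],
    [0,0,-0.0833],
    [0,0,-0.15],
    [0.0167,-0.0617,-0.1667],
    [0.0367,-0.1367,-0.1667],
    [0.0567,-0.2133,-0.1667],
    [0.0783,-0.29,-0.1667],
    [0.0983,-0.3667,-0.1667],
    [0.1183,-0.445,-0.1667],
    [0.14,-0.5217,-0.1667],
    [0.16,-0.6,-0.1667],
    [0.1817,-0.6783,-0.1667]
  ],
  "jaw": [2.5,2.5,2.5,2.5,2.5,2.5,2.5,2.5,2.5,2.5,2.5,2.5]
}}

```text
t: 3.9
ee_pos: [0.6412, 0.1391, 0.1932]
tcp_rot: [0.991, 0.132, 0.0, 0.0]
force: [0.3, -0.7, -0.3]
grip_width: 0.322
finger_force: 12.0
```

Scaled: -11.7 cm / 60 = -0.195, -3.9 cm / 60 = -0.065.

>>> {"api": "drive_tool", "payload": {
  "twist": [
    [0,0,0],
    [0,0,0],
    [0,0,0],
    [0,0,0],
    [0,0,0],
    [0,0,0]
  ],
  "dp": [
    [0.0167,-0.065,0],
    [0.0333,-0.13,0],
    [0.0517,-0.195,0],
    [0.0517,-0.195,0],
    [0.0517,-0.195,0],
    [0.0517,-0.195,0]
  ],
  "jaw": [2.5,2.5,2.5,2.5,2.5,2.5]
}}

```text
t: 4.5
ee_pos: [0.641, 0.2569, 0.1927]
tcp_rot: [0.991, 0.132, 0.0, 0.001]
force: [-0.6, 0.4, 0.1]
grip_width: 0.322
finger_force: 12.0
```

```bash
python3 - <<'E'
from h import *
s=robot.get_state();print(s['t'],s['ee_pos'],s['tcp_rot'],s['grip_width'])
i=robot.camera_info('wrist');im=robot.read_camera('wrist');cv2.imwrite('pics/w2.png',im)
np.save('w2.npy',[i],allow_pickle=True)
for p in ([.641,.258,.014],[.651,.009,.014],[.47,.266,.014]): print(proj(i,p))
E
```

```text
4.5 [0.641  0.2569 0.1927] [0.9913 0.1318 0.     0.0005] 0.32243999209927426
[[319.149  170.2172]]
[[535.4011 218.1848]]
[[276.562  300.0996]]
```

View pics/w2.png

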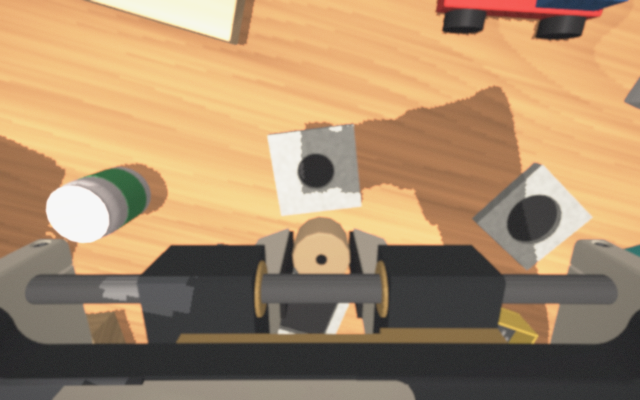

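The wheel is held upright, dot at (321,259). The pocket is at (316,170) and the plate corners at about (268,135), (352,125), (361,207) and (282,215). The second round pocket at (533,218) is the big one.

```bash
cat >>h.py <<'E'
def plate(im,i,near,z=.014,view=None):
    h=cv2.cvtColor(im,cv2.COLOR_BGR2HSV)
    m=((h[...,1]<60)&(h[...,2]>75)).astype(np.uint8)
    m=cv2.morphologyEx(m,cv2.MORPH_OPEN,np.ones((3,3)))
    d=(h[...,2]<75)
    return rect(i,blob(m,near),z),blob(d,near)
E
python3 - <<'E'
from h import *
i=np.load('w2.npy',allow_pickle=True)[0];im=cv2.imread('pics/w2.png')
for nr in((316,170),(533,218)):
    r,c=plate(im,i,nr);print(np.round(r,1))
    print('pocket dark z.014/.006',[np.r_[cv2.minEnclosingCircle((cast(i,c.reshape(-1,2),z)*1000).astype(np.float32))[0],cv2.contourArea(c)] for z in(.014,.006)],cv2.boundingRect(c))
g=cv2.cvtColor(im,cv2.COLOR_BGR2GRAY)[252:267,312:330].astype(float);w=np.clip(70-g,0,None)
y,x=np.mgrid[252:267,312:330];px=((x*w).sum()/w.sum(),(y*w).sum()/w.sum())
print(px,cast(i,[px],.2047),tool([.641,.258]))
E
```

```text
[638.6 261.7  91.5  90.8  22.7]
pocket dark z.014/.006 [array([639.4227, 261.3701, 783.5   ]), array([637.5822, 260.9963, 783.5   ])] (300, 155, 33, 32)
[650.5  13.2  98.5  90.5  63.3]
pocket dark z.014/.006 [array([ 649.5565,   13.4951, 1583.    ]), array([ 647.9561,    7.2494, 1583.    ])] (508, 196, 48, 45)
(np.float64(320.9150197628459), np.float64(259.0879446640316)) [[0.6392 0.2558]] [ 0.0257 -0.144 ]
```

Scaled: 17.4 cm / 60 = 0.29, 17.2 cm / 60 = 0.2867.

>>> {"api": "drive_tool", "payload": {
  "twist": [
    [0,0,0],
    [0,0,0],
    [0,0,0],
    [0,0,0],
    [0,0,0],
    [0,0,0],
    [0,0,0],
    [0,0,0],
    [0,0,0]
  ],
  "dp": [
    [0.0017,-0.0083,0.0667],
    [0.0017,-0.0083,0.1333],
    [0.0017,-0.0083,0.2],
    [0.0017,-0.0083,0.2417],
    [0.0017,-0.0083,0.2667],
    [0.0017,-0.0083,0.28],
    [0.0017,-0.0083,0.2867],
    [0.0017,-0.0083,0.29],
    [0.0017,-0.0083,0.29]
  ],
  "jaw": [2.5,2.5,2.5,2.5,2.5,2.5,2.5,2.5,2.5]
}}

```text
t: 5.45
ee_pos: [0.641, 0.2637, 0.0198]
tcp_rot: [0.991, 0.132, 0.001, -0.0]
force: [0.7, 0.3, -0.2]
grip_width: 0.318
finger_force: 12.0
```

```bash
python3 - <<'E'
from h import *
i=robot.camera_info('wrist');im=robot.read_camera('wrist')
cv2.imwrite('pics/w3.png',cv2.resize(im[180:340,220:420],None,fx=3,fy=3))
E
```

```text
(no output)
```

View pics/w3.png

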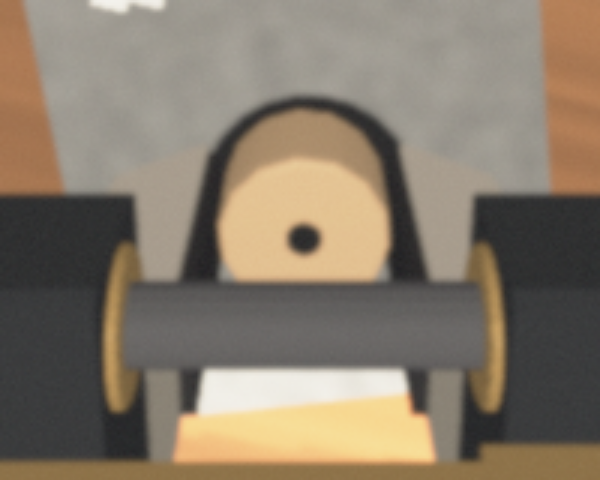

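The wheel sits centred between the pocket's dark rims, centre at about (305,230) in the crop. Setting it down.

Scaled: 0.2 cm / 60 = 0.0033, 0.1 cm / 60 = 0.0017.

>>> {"api": "drive_tool", "payload": {
  "twist": [
    [0,0,0],
    [0,0,0],
    [0,0,0],
    [0,0,0]
  ],
  "dp": [
    [0,0,0.0017],
    [0,0,0.0033],
    [0,0,0.0033],
    [0,0,0.0033]
  ],
  "jaw": [2.5,2.5,2.5,2.5]
}}

```text
t: 5.9
ee_pos: [0.6409, 0.2637, 0.0182]
tcp_rot: [0.991, 0.132, 0.001, -0.0]
force: [-1.6, -0.5, 8.9]
grip_width: 0.321
finger_force: 12.0
```

Scaled: -17.5 cm / 60 = -0.2917, -14 cm / 60 = -0.2333.

>>> {"api": "drive_tool", "payload": {
  "twist": [
    [0,0,0],
    [0,0,0],
    [0,0,0],
    [0,0,0],
    [0,0,0],
    [0,0,0],
    [0,0,0],
    [0,0,0],
    [0,0,0]
  ],
  "dp": [
    [0,0,-0.0017],
    [0,0,-0.0017],
    [0,0,-0.0017],
    [0,0,-0.0017],
    [0,0,-0.0167],
    [0,0,-0.0833],
    [0,0,-0.1667],
    [0,0,-0.2333],
    [0,0,-0.2917]
  ],
  "jaw": [3.5,4.5,5.5,6,6,6,7,9,9]
}}

```text
t: 6.8
ee_pos: [0.6407, 0.2636, 0.1952]
tcp_rot: [0.991, 0.132, 0.001, -0.0]
force: [0.8, 0.2, -0.1]
grip_width: 0.869
finger_force: 0.0
```

```bash
python3 - <<'E'
from h import *
s=robot.get_state();print(s['t'],s['ee_pos'],s['grip_width'])
i=robot.camera_info('wrist');im=robot.read_camera('wrist')
px=proj(i,[.64,.261,.03])[0].astype(int);print(px)
c=im[px[1]-50:px[1]+50,px[0]-60:px[0]+60];cv2.imwrite('pics/w4.png',cv2.resize(c,None,fx=5,fy=5,interpolation=cv2.INTER_CUBIC))
g=cv2.cvtColor(im,cv2.COLOR_BGR2GRAY)
np.save('w4.npy',[i],allow_pickle=True)
E
```

```text
6.8 [0.6407 0.2636 0.1952] 0.8686811035669025
[322 175]
```

View pics/w4.png

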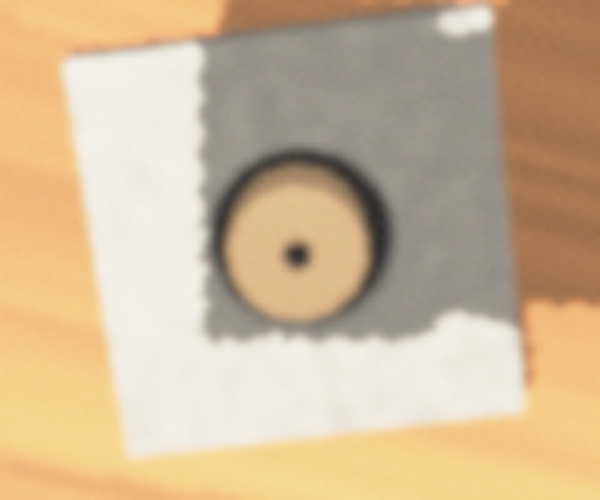

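The small wheel is in its pocket, dark rim visible all around it, with its dot at (297,255) in the crop. Returning to the pile.

Scaled: 53.1 cm / 60 = 0.885, -14.3 cm / 60 = -0.2383.

>>> {"api": "drive_tool", "payload": {
  "twist": [
    [0,0,0],
    [0,0,0],
    [0,0,0],
    [0,0,0],
    [0,0,0],
    [0,0,0],
    [0,0,0],
    [0,0,0],
    [0,0,0],
    [0,0,0],
    [0,0,0],
    [0,0,0]
  ],
  "dp": [
    [-0.02,0.075,0],
    [-0.04,0.15,0],
    [-0.06,0.225,0],
    [-0.08,0.3,0],
    [-0.1,0.375,0],
    [-0.12,0.45,0],
    [-0.14,0.525,0],
    [-0.16,0.6,0],
    [-0.18,0.675,0],
    [-0.2,0.75,0],
    [-0.22,0.825,0],
    [-0.2383,0.885,0]
  ],
  "jaw": [9,9,9,9,9,9,9,9,9,9,9,9]
}}

```text
t: 8.05
ee_pos: [0.6411, -0.29, 0.1921]
tcp_rot: [0.991, 0.132, 0.0, 0.001]
force: [1.0, 0.8, 0.2]
grip_width: 0.979
finger_force: 0.0
```

>>> {"api": "drive_tool", "payload": {
  "twist": [
    [0,0,0],
    [0,0,0],
    [0,0,0]
  ],
  "dp": [
    [0,0,0],
    [0,0,0],
    [0,0,0]
  ],
  "jaw": [9,9,9]
}}

```text
t: 8.35
ee_pos: [0.6422, -0.2848, 0.1919]
tcp_rot: [0.991, 0.133, 0.0, -0.001]
force: [0.6, 0.1, -0.5]
grip_width: 0.983
finger_force: 0.0
```

```bash
python3 - <<'E'
from h import *
s=robot.get_state();print(s['t'],s['ee_pos'],s['tcp_rot'])
i=robot.camera_info('wrist');im=robot.read_camera('wrist')
np.save('w5.npy',[i],allow_pickle=True);cv2.imwrite('pics/w5raw.png',im)
px=proj(i,[.642,-.286,.082])[0];print(px)
px=px.astype(int);c=im[110:240,px[0]-100:px[0]+80];cv2.imwrite('pics/w5.png',cv2.resize(c,None,fx=4.4,fy=4.4,interpolation=cv2.INTER_CUBIC))
print(px[0]-100)
E
```

```text
8.35 [ 0.6422 -0.2848  0.1919] [ 0.9911  0.1333  0.0003 -0.0005]
[321.6401 189.0804]
221
```

View pics/w5.png

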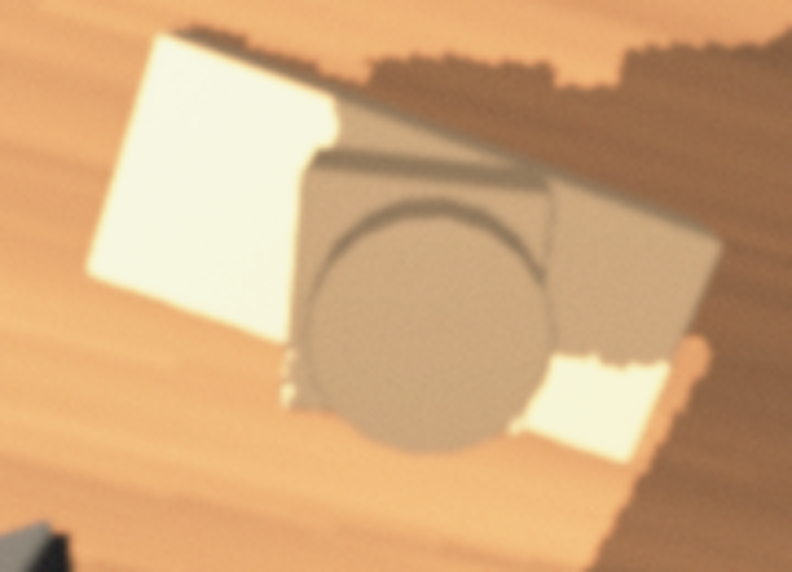

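The crop shows the big wheel's top face, left 303, right 557, bottom 453, so its centre is near raw (319,186). The cab beneath is turned about 5° in the image and the board about 20°.

```bash
python3 - <<'E'
from h import *
i=np.load('w5.npy',allow_pickle=True)[0];im=cv2.imread('pics/w5raw.png')
e=np.array([(303,334),(557,334),(430,453),(340,420),(520,420),(320,280),(545,290)])/4.4+[221,110]-.4
w=cast(i,e,.082)*1000
A=np.c_[2*w,np.ones(len(w))];s=np.linalg.lstsq(A,(w**2).sum(1),rcond=None)[0];print(s[:2],np.sqrt(s[2]+s[0]**2+s[1]**2))
print(cast(i,[(318.7,185.9)],.082),tool(s[:2]/1000))
b=cast(i,np.array([(160,35),(722,243),(630,462),(88,272)])/4.4+[221,110]-.4,.024);print(b,b.mean(0),np.linalg.norm(np.diff(b,axis=0),axis=1))
E
```

```text
[ 643.5966 -282.5703] 24.82654057980821
[[ 0.6441 -0.2828]] [ 0.1683 -0.1445]
[[ 0.68   -0.209 ]
 [ 0.6682 -0.3468]
 [ 0.6098 -0.3425]
 [ 0.6217 -0.2039]] [ 0.6449 -0.2755] [0.1383 0.0586 0.1391]
```

Fitted radius is 24.8 mm against a true 25, and the board measures 139 × 59 mm. Both are consistent. Grasping.

Scaled: 12.1 cm / 60 = 0.2017, 11 cm / 60 = 0.1833.

>>> {"api": "drive_tool", "payload": {
  "twist": [
    [0,0,0],
    [0,0,0],
    [0,0,0],
    [0,0,0],
    [0,0,0],
    [0,0,0],
    [0,0,0],
    [0,0,0],
    [0,0,0],
    [0,0,0]
  ],
  "dp": [
    [0.0033,-0.0017,0.0667],
    [0.0033,-0.0017,0.1333],
    [0.0033,-0.0017,0.1833],
    [0.0033,-0.0017,0.2017],
    [0.0033,-0.0017,0.2017],
    [0.0033,-0.0017,0.2017],
    [0.0033,-0.0017,0.2017],
    [0.0033,-0.0017,0.2017],
    [0.0033,-0.0017,0.2017],
    [0.0033,-0.0017,0.2017]
  ],
  "jaw": [8,8,8,8,7,6,5,4.5,4.5,4.5],
  "newtons": 15
}}

```text
t: 9.4
ee_pos: [0.6443, -0.2852, 0.0723]
tcp_rot: [0.991, 0.132, 0.001, 0.0]
force: [-1.1, 1.0, 6.4]
grip_width: 0.538
finger_force: 15.0
```

Scaled: -28.3 cm / 60 = -0.4717, 1.1 cm / 60 = 0.0183.

>>> {"api": "drive_tool", "payload": {
  "twist": [
    [0,0,0],
    [0,0,0],
    [0,0,0],
    [0,0,0],
    [0,0,0],
    [0,0,0],
    [0,0,0],
    [0,0,0],
    [0,0,0],
    [0,0,0],
    [0,0,0],
    [0,0,0]
  ],
  "dp": [
    [0,0,-0.0333],
    [0,0,-0.0833],
    [0,0,-0.15],
    [0.0183,-0.0633,-0.2],
    [0.04,-0.1367,-0.2],
    [0.0617,-0.21,-0.2],
    [0.0833,-0.2833,-0.2],
    [0.105,-0.3583,-0.2],
    [0.1233,-0.425,-0.2],
    [0.1383,-0.4717,-0.2],
    [0.1383,-0.4717,-0.2],
    [0.1383,-0.4717,-0.2]
  ],
  "jaw": [4.5,4.5,4.5,4.5,4.5,4.5,4.5,4.5,4.5,4.5,4.5,4.5]
}}

```text
t: 10.6
ee_pos: [0.6492, 0.0105, 0.191]
tcp_rot: [0.991, 0.133, 0.0, 0.0]
force: [-0.4, -1.6, -1.1]
grip_width: 0.539
finger_force: 15.0
```

```bash
python3 - <<'E'
from h import *
s=robot.get_state();print(s['t'],s['ee_pos'],s['tcp_rot'],s['grip_width'])
i=robot.camera_info('wrist');im=robot.read_camera('wrist');cv2.imwrite('pics/w6raw.png',im)
np.save('w6.npy',[i],allow_pickle=True)
px=proj(i,[.65,.01,.014])[0];print(px)
r,c=plate(im,i,px);print(np.round(r,1))
print([cv2.minEnclosingCircle((cast(i,c.reshape(-1,2),z)*1000).astype(np.float32)) for z in(.014,.006)],cv2.boundingRect(c))
cv2.imwrite('pics/w6.png',cv2.resize(im[100:300,220:440],None,fx=2.9,fy=2.9))
E
```

```text
10.6 [0.6492 0.0105 0.191 ] [0.9911 0.1333 0.0001 0.0002] 0.5393384567934648
[320.8377 170.3316]
[649.2  10.7  90.9  90.1 153.3]
[((649.977783203125, 10.437922477722168), 28.495941162109375), ((648.184814453125, 9.953857421875), 29.174406051635742)] (301, 144, 47, 51)
```

View pics/w6.png

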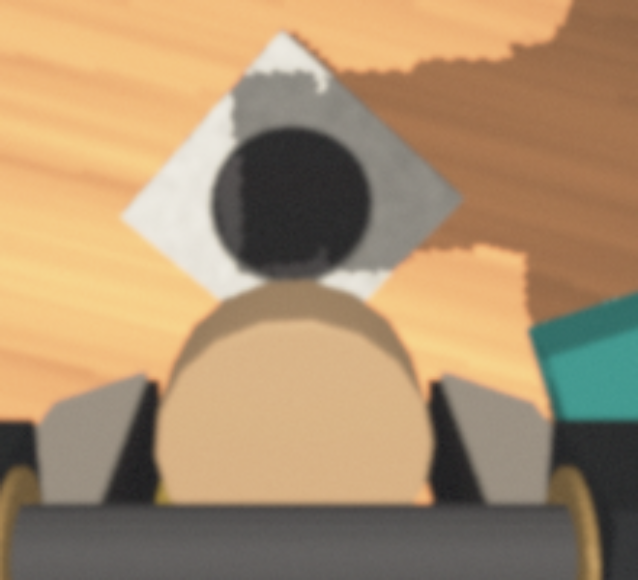

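The wheel is held, its top-face centre near crop (295,455). The pocket centre is at crop (292,203), i.e. world (0.6495, 0.0105), and the plate measures 90.9 × 90.1 mm.

```bash
python3 - <<'E'
from h import *
i=np.load('w6.npy',allow_pickle=True)[0]
e=np.array([(155,440),(435,440),(295,318),(192,365),(395,362)])/2.9+[220,100]-.4
w=cast(i,e,.2007)*1000
A=np.c_[2*w,np.ones(len(w))];s=np.linalg.lstsq(A,(w**2).sum(1),rcond=None)[0];print(s[:2],np.sqrt(s[2]+s[0]**2+s[1]**2),tool(s[:2]/1000))
E
```

```text
[648.4262   9.394 ] 24.842730091167855 [-0.0667 -0.0738]
```

Scaled: 17 cm / 60 = 0.2833, 16.9 cm / 60 = 0.2817.

>>> {"api": "drive_tool", "payload": {
  "twist": [
    [0,0,0],
    [0,0,0],
    [0,0,0],
    [0,0,0],
    [0,0,0],
    [0,0,0],
    [0,0,0],
    [0,0,0],
    [0,0,0],
    [0,0,0]
  ],
  "dp": [
    [0.0017,0,0.0667],
    [0.0017,0,0.1333],
    [0.0017,0,0.2],
    [0.0017,0,0.2417],
    [0.0017,0,0.2583],
    [0.0017,0,0.27],
    [0.0017,0,0.2767],
    [0.0017,0,0.28],
    [0.0017,0,0.2817],
    [0.0017,0,0.2833]
  ],
  "jaw": [4.5,4.5,4.5,4.5,4.5,4.5,4.5,4.5,4.5,4.5]
}}

```text
t: 11.65
ee_pos: [0.6508, 0.0101, 0.0216]
tcp_rot: [0.991, 0.132, 0.001, 0.0]
force: [0.6, 0.2, -0.9]
grip_width: 0.538
finger_force: 15.0
```

Scaled: 0.1 cm / 60 = 0.0017.

>>> {"api": "drive_tool", "payload": {
  "twist": [
    [0,0,0],
    [0,0,0],
    [0,0,0]
  ],
  "dp": [
    [0,0,0.0017],
    [0,0,0.0017],
    [0,0,0.0017]
  ],
  "jaw": [4.5,4.5,4.5]
}}

```text
t: 11.95
ee_pos: [0.6506, 0.0102, 0.0203]
tcp_rot: [0.991, 0.133, 0.0, 0.0]
force: [-1.9, 1.1, 4.5]
grip_width: 0.542
finger_force: 15.0
```

Scaled: -17.5 cm / 60 = -0.2917, -14 cm / 60 = -0.2333.

>>> {"api": "drive_tool", "payload": {
  "twist": [
    [0,0,0],
    [0,0,0],
    [0,0,0],
    [0,0,0],
    [0,0,0],
    [0,0,0],
    [0,0,0],
    [0,0,0],
    [0,0,0]
  ],
  "dp": [
    [0,0,-0.0017],
    [0,0,-0.0017],
    [0,0,-0.0017],
    [0,0,-0.0017],
    [0,0,-0.0167],
    [0,0,-0.0833],
    [0,0,-0.1667],
    [0,0,-0.2333],
    [0,0,-0.2917]
  ],
  "jaw": [5.5,6.5,7.5,8,8,8,8,9,9]
}}

```text
t: 12.85
ee_pos: [0.6506, 0.0102, 0.1981]
tcp_rot: [0.991, 0.133, 0.001, 0.0]
force: [1.0, -0.3, 0.1]
grip_width: 0.966
finger_force: 0.0
```

```bash
python3 - <<'E'
from h import *
s=robot.get_state();print(s['t'],s['ee_pos'],s['grip_width'])
i=robot.camera_info('wrist');im=robot.read_camera('wrist');cv2.imwrite('pics/w7raw.png',im)
h=cv2.cvtColor(im,cv2.COLOR_BGR2HSV)
px=proj(i,[.65,.0105,.03])[0];print(px,h[int(px[1]),int(px[0])])
m=np.zeros(im.shape[:2],np.uint8);cv2.circle(m,tuple(int(v) for v in px),36,1,-1)
c=blob((m>0)&(h[...,1]>65)&(h[...,2]>90),px);print(cv2.boundingRect(c),cv2.contourArea(c),cv2.minEnclosingCircle((cast(i,c.reshape(-1,2),.03)*1000).astype(np.float32)))
E
```

```text
12.85 [0.6506 0.0102 0.1981] 0.966099354588332
[319.7771 173.5898] [ 16  97 214]
(296, 147, 50, 50) 1820.5 ((651.9439697265625, 9.995626449584961), 26.529529571533203)
```

The big wheel lies at about (651,10) mm at its seated height. Going back for the cab.

Scaled: 28.1 cm / 60 = 0.4683, 25.5 cm / 60 = 0.425.

>>> {"api": "drive_tool", "payload": {
  "twist": [
    [0,0,0],
    [0,0,0],
    [0,0,0],
    [0,0,0],
    [0,0,0],
    [0,0,0],
    [0,0,0],
    [0,0,0],
    [0,0,0]
  ],
  "dp": [
    [-0.0217,0.0717,0],
    [-0.0433,0.1433,0],
    [-0.065,0.2167,0],
    [-0.0867,0.2883,0],
    [-0.1083,0.36,0],
    [-0.1267,0.425,0],
    [-0.14,0.4683,0],
    [-0.14,0.4683,0],
    [-0.14,0.4683,0]
  ],
  "jaw": [9,9,9,9,9,9,9,9,9]
}}

```text
t: 13.8
ee_pos: [0.6427, -0.2835, 0.1948]
tcp_rot: [0.991, 0.132, 0.0, -0.0]
force: [-0.4, 1.5, 0.0]
grip_width: 0.98
finger_force: 0.0
```

```bash
python3 - <<'E'
from h import *
s=robot.get_state();print(s['t'],s['ee_pos'],s['tcp_rot'])
i=robot.camera_info('wrist');im=robot.read_camera('wrist')
np.save('w8.npy',[i],allow_pickle=True);cv2.imwrite('pics/w8raw.png',im)
c=im[110:240,220:400];cv2.imwrite('pics/w8.png',cv2.resize(c,None,fx=4.4,fy=4.4,interpolation=cv2.INTER_CUBIC))
E
```

```text
13.8 [ 0.6427 -0.2835  0.1948] [ 0.9913  0.1318  0.     -0.0002]
```

View pics/w8.png

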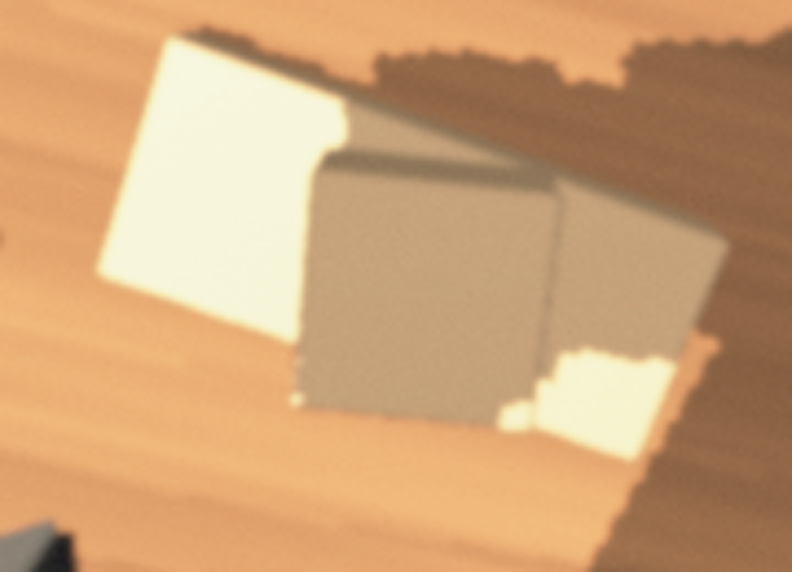

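The cab's top-face corners in the crop are (315,168), (557,190), (533,430) and (294,405).

```bash
python3 - <<'E'
from h import *
i=np.load('w8.npy',allow_pickle=True)[0]
b=cast(i,np.array([(315,168),(557,190),(533,430),(294,405)])/4.4+[220,110]-.4,.058)
d=np.roll(b,-1,0)-b;print(b,b.mean(0),np.linalg.norm(d,axis=1),np.degrees(np.arctan2(d[:,1],d[:,0])),tool(b.mean(0)))
s=robot.get_state();q=s['tcp_rot'];print('tool yaw',2*np.degrees(np.arctan2(q[1],q[0])))
im=cv2.imread('pics/top0.png');print(s['qpos'])
E
```

```text
[[ 0.6658 -0.2494]
 [ 0.6747 -0.2998]
 [ 0.6217 -0.3099]
 [ 0.6135 -0.2573]] [ 0.6439 -0.2791] [0.0512 0.0539 0.0533 0.0529] [ -80.0793 -169.2118   98.8208    8.5521] [ 0.1538 -0.2573]
tool yaw 15.262102151817283
[ 0.3952  0.5899 -0.0957  1.3907  0.0568  1.1638 -1.0113]
```

Scaled: 15.6 cm / 60 = 0.26, 0.15 cm / 60 = 0.0025, 5.7 degrees / 180 = 0.0317.

>>> {"api": "drive_tool", "payload": {
  "twist": [
    [0,0,0.0167],
    [0,0,0.0317],
    [0,0,0.0317],
    [0,0,0.0317],
    [0,0,0.0317],
    [0,0,0.0317],
    [0,0,0.0317],
    [0,0,0.0317],
    [0,0,0.0317],
    [0,0,0.0317],
    [0,0,0.0317],
    [0,0,0.0317]
  ],
  "dp": [
    [0.0025,-0.0042,0.0667],
    [0.0025,-0.0042,0.1333],
    [0.0025,-0.0042,0.2],
    [0.0025,-0.0042,0.2417],
    [0.0025,-0.0042,0.2583],
    [0.0025,-0.0042,0.26],
    [0.0025,-0.0042,0.26],
    [0.0025,-0.0042,0.26],
    [0.0025,-0.0042,0.26],
    [0.0025,-0.0042,0.26],
    [0.0025,-0.0042,0.26],
    [0.0025,-0.0042,0.26]
  ],
  "jaw": [9,9,9,9,9,8,7,6,5,4.8,4.8,4.8],
  "newtons": 18
}}

```text
t: 15.05
ee_pos: [0.6442, -0.2804, 0.0398]
tcp_rot: [0.997, 0.083, 0.001, 0.0]
force: [-1.2, 0.6, 6.2]
grip_width: 0.585
finger_force: 18.0
```

Scaled: -19.8 cm / 60 = -0.33, -17.5 cm / 60 = -0.2917, 36 degrees / 180 = 0.2.

>>> {"api": "drive_tool", "payload": {
  "twist": [
    [0,0,0],
    [0,0,0],
    [0,0,0],
    [0,0,0.0278],
    [0,0,0.0667],
    [0,0,0.1056],
    [0,0,0.1444],
    [0,0,0.1778],
    [0,0,0.2],
    [0,0,0.2],
    [0,0,0.2],
    [0,0,0.2]
  ],
  "dp": [
    [0,0,-0.0333],
    [0,0,-0.0833],
    [0,0,-0.15],
    [-0.0417,-0.0167,-0.2167],
    [-0.1,-0.0417,-0.2333],
    [-0.1667,-0.0667,-0.2333],
    [-0.2333,-0.0917,-0.2333],
    [-0.2917,-0.1167,-0.2333],
    [-0.33,-0.1117,-0.2333],
    [-0.33,-0.1117,-0.2333],
    [-0.33,-0.1117,-0.2333],
    [-0.33,-0.1117,-0.2333]
  ],
  "jaw": [4.8,4.8,4.8,4.8,4.8,4.8,4.8,4.8,4.8,4.8,4.8,4.8]
}}

```text
t: 16.25
ee_pos: [0.4384, -0.2469, 0.1789]
tcp_rot: [0.974, -0.228, 0.0, -0.0]
force: [0.2, -0.2, -0.8]
grip_width: 0.586
finger_force: 18.0
```

```bash
python3 - <<'E'
from h import *
s=robot.get_state();q=s['tcp_rot'];print(s['t'],s['ee_pos'],q,s['grip_width'],2*np.degrees(np.arctan2(q[1],q[0])))
i=robot.camera_info('wrist');im=robot.read_camera('wrist');cv2.imwrite('pics/w9raw.png',im)
np.save('w9.npy',[i],allow_pickle=True)
px=proj(i,[.463,-.228,.014])[0];print(px)
r,c=plate(im,i,px);print(np.round(r,1))
for z in(.014,.006):print(np.round(rect(i,c,z),1),cv2.boundingRect(c))
cv2.imwrite('pics/w9.png',im)
E
```

```text
16.25 [ 0.4384 -0.2469  0.1789] [ 0.9736 -0.2283  0.0005 -0.    ] 0.5855601947483715 -26.39600243490013
[293.0052 161.2705]
[ 462.  -227.8   90.6   90.5   63.7]
[ 471.7 -238.4   50.7   34.6   63.6] (273, 132, 51, 35)
[ 470.7 -237.3   51.9   35.5   63.6] (273, 132, 51, 35)
```

View pics/w9.png

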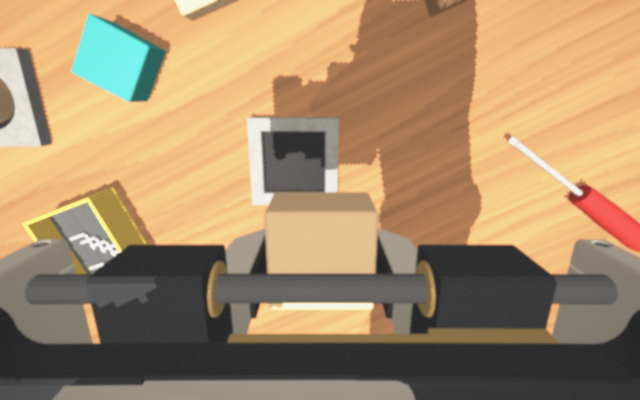

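The cab is held square, its front top edge at row ~211, columns 267–377. The jig plate is at (292,160), measures 90.6 × 90.5 mm, and is aligned with the tool.

```bash
python3 - <<'E'
from h import *
i=np.load('w9.npy',allow_pickle=True)[0]
for p in cast(i,[(267,211),(377,211)],.1971): print(tool(p))
print('jig',tool([.4625,-.2278]))
E
```

```text
[ 2.7035 -2.4447]
[2.7019 2.6947]
jig [ 1.3116 -2.7736]
```

Scaled: 15.5 cm / 60 = 0.2583, 1.3 cm / 60 = 0.0217.

>>> {"api": "drive_tool", "payload": {
  "twist": [
    [0,0,0],
    [0,0,0],
    [0,0,0],
    [0,0,0],
    [0,0,0],
    [0,0,0],
    [0,0,0],
    [0,0,0],
    [0,0,0],
    [0,0,0],
    [0,0,0]
  ],
  "dp": [
    [0.0217,-0.0467,0],
    [0.0217,-0.0467,0.0667],
    [0.0217,-0.0467,0.1333],
    [0.0217,-0.0467,0.1833],
    [0.0217,-0.0467,0.2167],
    [0.0217,-0.0467,0.2333],
    [0.0217,-0.0467,0.2417],
    [0.0217,-0.0467,0.25],
    [0.0217,-0.0467,0.255],
    [0.0217,-0.0467,0.2583],
    [0.0217,-0.0467,0.2583]
  ],
  "jaw": [4.8,4.8,4.8,4.8,4.8,4.8,4.8,4.8,4.8,4.8,4.8]
}}

```text
t: 17.4
ee_pos: [0.4617, -0.2278, 0.024]
tcp_rot: [0.973, -0.229, 0.0, 0.0]
force: [1.0, 0.1, -0.8]
grip_width: 0.588
finger_force: 18.0
```

Scaled: 0.2 cm / 60 = 0.0033, 0.1 cm / 60 = 0.0017.

>>> {"api": "drive_tool", "payload": {
  "twist": [
    [0,0,0],
    [0,0,0],
    [0,0,0],
    [0,0,0]
  ],
  "dp": [
    [0,0,0.0017],
    [0,0,0.0033],
    [0,0,0.0033],
    [0,0,0.0033]
  ],
  "jaw": [4.8,4.8,4.8,4.8]
}}

```text
t: 17.8
ee_pos: [0.4615, -0.2277, 0.0218]
tcp_rot: [0.973, -0.229, 0.0, 0.0]
force: [0.6, 0.1, -1.6]
grip_width: 0.587
finger_force: 18.0
```

>>> {"api": "drive_tool", "payload": {
  "twist": [
    [0,0,0],
    [0,0,0]
  ],
  "dp": [
    [0,0,0.0017],
    [0,0,0.0017]
  ],
  "jaw": [4.8,4.8]
}}

```text
t: 18.0
ee_pos: [0.4615, -0.2278, 0.0216]
tcp_rot: [0.973, -0.229, 0.0, 0.0]
force: [-3.5, 2.0, 13.1]
grip_width: 0.589
finger_force: 18.0
```

Scaled: -17 cm / 60 = -0.2833, -14 cm / 60 = -0.2333.

>>> {"api": "drive_tool", "payload": {
  "twist": [
    [0,0,0],
    [0,0,0],
    [0,0,0],
    [0,0,0],
    [0,0,0],
    [0,0,0],
    [0,0,0],
    [0,0,0],
    [0,0,0]
  ],
  "dp": [
    [0,0,-0.0017],
    [0,0,-0.0017],
    [0,0,-0.0017],
    [0,0,-0.0017],
    [0,0,-0.0167],
    [0,0,-0.0833],
    [0,0,-0.1667],
    [0,0,-0.2333],
    [0,0,-0.2833]
  ],
  "jaw": [6.5,7.5,8.5,9,9,9,9,9,9]
}}

```text
t: 18.9
ee_pos: [0.462, -0.228, 0.1942]
tcp_rot: [0.973, -0.229, 0.002, 0.0]
force: [0.4, 0.4, -0.5]
grip_width: 0.98
finger_force: 0.0
```

```bash
python3 - <<'E'
from h import *
s=robot.get_state();print(s['t'],s['ee_pos'],s['grip_width'],s['qpos'])
i=robot.camera_info('wrist');im=robot.read_camera('wrist');cv2.imwrite('pics/w10raw.png',im)
h=cv2.cvtColor(im,cv2.COLOR_BGR2HSV)
px=proj(i,[.462,-.2278,.04])[0];print(px,h[int(px[1]),int(px[0])])
m=np.zeros(im.shape[:2],np.uint8);cv2.fillConvexPoly(m,proj(i,[[.462+.054*np.cos(a),-.2278+.054*np.sin(a),.014] for a in np.radians(18.7+90*np.arange(4))]).astype(int),1)
c=blob((m>0)&(h[...,1]>65)&(h[...,2]>90),px);print(cv2.boundingRect(c),np.round(rect(i,c,.04),1))
print('board in tool',tool([.6449,-.2755]))
E
```

```text
18.9 [ 0.462  -0.228   0.1942] 0.9804741043197981 [ 0.3111  0.2869  0.0548  1.8873 -0.0189  0.9648 -1.6587]
[319.9625 177.1311] [ 30  15 247]
(293, 146, 57, 54) [ 465.3 -230.4   56.2   54.5   63.5]
board in tool [18.2732 -3.8943]
```

Contact was at the expected depth with 13 N, and the seated block measures 56 × 54 mm at the right angle. Next is the board: centre (0.645, -0.2755), long axis at 85°, so the tool yaw goes to 85° to close across its 60 mm width.

Scaled: 18.3 cm / 60 = 0.305, -3.9 cm / 60 = -0.065, -96 degrees / 180 = -0.5333.

>>> {"api": "drive_tool", "payload": {
  "twist": [
    [0,0,-0.0444],
    [0,0,-0.0889],
    [0,0,-0.1333],
    [0,0,-0.1778],
    [0,0,-0.2222],
    [0,0,-0.2667],
    [0,0,-0.3111],
    [0,0,-0.3556],
    [0,0,-0.4],
    [0,0,-0.4444],
    [0,0,-0.4889],
    [0,0,-0.5333]
  ],
  "dp": [
    [0.03,-0.0067,0],
    [0.06,-0.0133,0],
    [0.09,-0.02,0],
    [0.12,-0.0267,0],
    [0.15,-0.0333,0],
    [0.18,-0.04,0],
    [0.21,-0.0467,0],
    [0.24,-0.0517,0],
    [0.27,-0.0583,0],
    [0.305,-0.065,0],
    [0.305,-0.065,0],
    [0.305,-0.065,0]
  ],
  "jaw": [9,9,9,9,9,9,9,9,9,9,9,9]
}}

```text
t: 20.15
ee_pos: [0.6429, -0.2744, 0.1904]
tcp_rot: [0.82, 0.573, -0.0, -0.0]
force: [-0.6, -0.1, 0.8]
grip_width: 0.978
finger_force: 0.0
```

Scaled: -15.5 degrees / 180 = -0.0861.

>>> {"api": "drive_tool", "payload": {
  "twist": [
    [0,0,-0.0444],
    [0,0,-0.0861],
    [0,0,-0.0861],
    [0,0,-0.0861],
    [0,0,-0.0861]
  ],
  "dp": [
    [0,0,0],
    [0,0,0],
    [0,0,0],
    [0,0,0],
    [0,0,0]
  ],
  "jaw": [9,9,9,9,9]
}}

```text
t: 20.65
ee_pos: [0.6426, -0.2744, 0.1908]
tcp_rot: [0.738, 0.675, -0.0, 0.0]
force: [-0.6, 0.9, 0.2]
grip_width: 0.978
finger_force: 0.0
```

```bash
python3 - <<'E'
from h import *
s=robot.get_state();q=s['tcp_rot'];print(s['t'],s['ee_pos'],q,2*np.degrees(np.arctan2(q[1],q[0])),s['qpos'])
i=robot.camera_info('wrist');im=robot.read_camera('wrist');cv2.imwrite('pics/w11raw.png',im)
np.save('w11.npy',[i],allow_pickle=True)
a=np.radians(85.1);u=np.array([np.cos(a),np.sin(a)]);v=np.array([u[1],-u[0]])
print(proj(i,[np.r_[np.array([.6449,-.2755])+x*.07*u+y*.03*v,.024] for x,y in((1,1),(1,-1),(-1,-1),(-1,1))]))
h=cv2.cvtColor(im,cv2.COLOR_BGR2HSV)
print([tuple(h[r,c]) for r,c in((150,320),(180,320),(205,320),(190,250),(190,390),(190,230),(60,320))])
E
```

```text
20.65 [ 0.6426 -0.2744  0.1908] [ 0.7382  0.6746 -0.0001  0.0001] 84.84781499700831 [ 0.5414  0.6132 -0.3603  1.3895  0.2216  1.1785  0.0667]
[[353.9558 103.8676]
 [292.6605 104.1552]
 [296.4978 235.2642]
 [350.6947 235.0597]]
[(np.uint8(27), np.uint8(36), np.uint8(247)), (np.uint8(27), np.uint8(41), np.uint8(247)), (np.uint8(24), np.uint8(65), np.uint8(245)), (np.uint8(14), np.uint8(131), np.uint8(226)), (np.uint8(13), np.uint8(133), np.uint8(222)), (np.uint8(13), np.uint8(132), np.uint8(220)), (np.uint8(14), np.uint8(131), np.uint8(225))]
```

Board and bench separate cleanly by hue and saturation, so I'll measure from the mask.

```bash
python3 - <<'E'
from h import *
i=np.load('w11.npy',allow_pickle=True)[0];im=cv2.imread('pics/w11raw.png');h=cv2.cvtColor(im,cv2.COLOR_BGR2HSV)
m=((h[...,0]>=17)&(h[...,0]<35)&(h[...,1]<100)&(h[...,2]>150)).astype(np.uint8)
m=cv2.morphologyEx(m,cv2.MORPH_OPEN,np.ones((3,3)))
c=blob(m>0,(323,168));print(cv2.boundingRect(c));r=rect(i,c,.024);print(np.round(r,1),tool(np.array(r[:2])/1000))
for row in (120,150,180,210): print(row,np.where(m[row,250:400])[0][[0,-1]]+250)
for col in (310,323,340): print(col,np.where(m[60:260,col])[0][[0,-1]]+60)
E
```

```text
(293, 104, 61, 96)
[ 646.6 -254.5   97.9   59.9   84.9] [2.0153 0.2184]
120 [294 353]
150 [294 352]
180 [295 351]Traceback (most recent call last):
  File "<stdin>", line 6, in <module>
IndexError: index 0 is out of bounds for axis 0 with size 0
```

Mask: width 59.9 mm, angle 84.9°, and the far edge is at row 104, as predicted. Centre confirmed at (0.6447, -0.2757). Grasping.

Scaled: 17.8 cm / 60 = 0.2967, 17.6 cm / 60 = 0.2933.

>>> {"api": "drive_tool", "payload": {
  "twist": [
    [0,0,0],
    [0,0,0],
    [0,0,0],
    [0,0,0],
    [0,0,0],
    [0,0,0],
    [0,0,0],
    [0,0,0],
    [0,0,0],
    [0,0,0],
    [0,0,0],
    [0,0,0]
  ],
  "dp": [
    [-0.0017,0.0033,0.0667],
    [-0.0017,0.0033,0.1333],
    [-0.0017,0.0033,0.2],
    [-0.0017,0.0033,0.2583],
    [-0.0017,0.0033,0.2833],
    [-0.0017,0.0033,0.2933],
    [-0.0017,0.0033,0.2967],
    [-0.0017,0.0033,0.2967],
    [-0.0017,0.0033,0.2967],
    [-0.0017,0.0033,0.2967],
    [-0.0017,0.0033,0.2967],
    [-0.0017,0.0033,0.2967]
  ],
  "jaw": [9.1,9.1,9.1,9.1,9.1,9.1,8,7,6,5.5,5.5,5.5],
  "newtons": 35
}}

```text
t: 21.9
ee_pos: [0.6452, -0.2758, 0.0139]
tcp_rot: [0.737, 0.676, 0.0, 0.001]
force: [-1.3, 0.3, 6.6]
grip_width: 0.655
finger_force: 35.0
```

Gripped at 60.1 mm. Lifting, then going short of the board jig and high enough to see its far end past the board.

Scaled: -28 cm / 60 = -0.4667, -26 cm / 60 = -0.4333.

>>> {"api": "drive_tool", "payload": {
  "twist": [
    [0,0,0],
    [0,0,0],
    [0,0,0],
    [0,0,0],
    [0,0,0],
    [0,0,0],
    [0,0,0],
    [0,0,0],
    [0,0,0],
    [0,0,0],
    [0,0,0],
    [0,0,0]
  ],
  "dp": [
    [0,0,-0.0167],
    [0,0,-0.05],
    [0,0,-0.1],
    [0,0,-0.1667],
    [0.0333,-0.0167,-0.2167],
    [0.0833,-0.04,-0.2667],
    [0.1417,-0.0683,-0.3],
    [0.2,-0.0967,-0.3333],
    [0.2583,-0.125,-0.3667],
    [0.3167,-0.1533,-0.4],
    [0.375,-0.1817,-0.4333],
    [0.4333,-0.21,-0.4667]
  ],
  "jaw": [5.5,5.5,5.5,5.5,5.5,5.5,5.5,5.5,5.5,5.5,5.5,5.5]
}}

```text
t: 23.1
ee_pos: [0.5404, -0.0042, 0.294]
tcp_rot: [0.737, 0.676, -0.0, 0.0]
force: [0.8, 0.4, -1.3]
grip_width: 0.655
finger_force: 35.0
```

>>> {"api": "drive_tool", "payload": {
  "twist": [
    [0,0,0],
    [0,0,0],
    [0,0,0],
    [0,0,0],
    [0,0,0],
    [0,0,0],
    [0,0,0],
    [0,0,0],
    [0,0,0]
  ],
  "dp": [
    [0.0583,-0.0283,-0.005],
    [0.1167,-0.0567,-0.01],
    [0.175,-0.085,-0.01],
    [0.2333,-0.1133,-0.01],
    [0.2833,-0.1367,-0.01],
    [0.315,-0.1517,-0.01],
    [0.315,-0.1517,-0.01],
    [0.315,-0.1517,-0.01],
    [0.315,-0.1517,-0.01]
  ],
  "jaw": [5.5,5.5,5.5,5.5,5.5,5.5,5.5,5.5,5.5]
}}

```text
t: 24.0
ee_pos: [0.4677, 0.1893, 0.2988]
tcp_rot: [0.738, 0.675, -0.0, 0.0]
force: [0.3, 0.5, -1.9]
grip_width: 0.646
finger_force: 35.0
```

```bash
python3 - <<'E'
from h import *
s=robot.get_state();q=s['tcp_rot'];print(s['t'],s['ee_pos'],q,s['grip_width'],2*np.degrees(np.arctan2(q[1],q[0])))
i=robot.camera_info('wrist');im=robot.read_camera('wrist');cv2.imwrite('pics/w12.png',im)
np.save('w12.npy',[i],allow_pickle=True)
a=np.radians(85.4);u=np.array([np.cos(a),np.sin(a)]);v=np.array([u[1],-u[0]])
print(proj(i,[np.r_[np.array([.4685,.2685])+x*.087*u+y*.047*v,.014] for x,y in((1,1),(1,-1),(0,1),(0,-1))]))
h=cv2.cvtColor(im,cv2.COLOR_BGR2HSV)
m=((h[...,1]<60)&(h[...,2]>75))
for row in range(20,160,15):
    w=np.where(m[row,200:440])[0]+200; print(row,[ (g[0],g[-1]) for g in np.split(w,np.where(np.diff(w)>1)[0]+1) if len(g)>3])
E
```

```text
24.0 [0.4677 0.1893 0.2988] [ 0.7377  0.6752 -0.0002  0.0003] 0.6458047361336515 84.93237956205921
[[353.4978  19.4253]
 [277.5974  20.1153]
 [352.0077  93.1937]
 [280.8327  93.7982]]
20 [(np.int64(289), np.int64(351))]
35 [(np.int64(278), np.int64(288)), (np.int64(341), np.int64(351))]
50 [(np.int64(278), np.int64(288)), (np.int64(341), np.int64(351))]
65 [(np.int64(279), np.int64(289)), (np.int64(341), np.int64(351)), (np.int64(413), np.int64(439))]
80 [(np.int64(280), np.int64(289)), (np.int64(341), np.int64(351)), (np.int64(404), np.int64(435))]
95 [(np.int64(280), np.int64(290)), (np.int64(341), np.int64(350)), (np.int64(410), np.int64(433))]
110 [(np.int64(282), np.int64(289)), (np.int64(342), np.int64(349)), (np.int64(416), np.int64(439))]
125 [(np.int64(423), np.int64(439))]
140 []
155 []
```

View pics/w12.png

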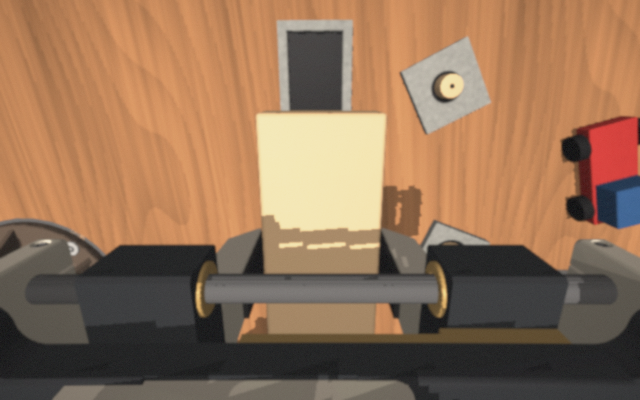

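The board is held level. Its front top edge is at row ~113, columns 257–386. The jig's far end is at row ~20, columns 278–352, as predicted, and the small wheel sits in its jig at (449,87).

```bash
python3 - <<'E'
from h import *
i=np.load('w12.npy',allow_pickle=True)[0];im=cv2.imread('pics/w12.png');h=cv2.cvtColor(im,cv2.COLOR_BGR2HSV)
m=((h[...,1]<60)&(h[...,2]>75))
print('far row',[np.where(m[5:40,c])[0][0]+5 for c in(290,300,315,330,345)])
b=(h[...,0]>=17)&(h[...,0]<35)&(h[...,1]<120)&(h[...,2]>150)
print('front row',[np.where(b[90:140,c])[0][0]+90 for c in(265,290,320,350,380)])
for r in(120,150,180): print(r,np.where(b[r,230:400])[0][[0,-1]]+230)
rows=np.array([35,50,65,80,95,110]);L=np.array([278,278,279,280,280,282])-.5;R=np.array([351,351,351,351,350,349])+.5
w=(cast(i,np.c_[L,rows],.014)+cast(i,np.c_[R,rows],.014))/2
for p in w: print('jig mid tool',tool(p))
E
```

```text
far row [np.int64(20), np.int64(20), np.int64(20), np.int64(20), np.int64(20)]
front row [np.int64(113), np.int64(113), np.int64(112), np.int64(90), np.int64(114)]
120 [256 385]
150 [258 383]
180 [260 382]
jig mid tool [14.8962 -0.8454]
jig mid tool [13.1713 -0.8553]
jig mid tool [11.4002 -0.801 ]
jig mid tool [ 9.581  -0.7452]
jig mid tool [ 7.7121 -0.8201]
jig mid tool [ 5.792 -0.763]
```

```bash
python3 - <<'E'
from h import *
i=np.load('w12.npy',allow_pickle=True)[0]
print('far mid',tool(cast(i,[(315,19.5)],.014)[0]))
for p in [(256,120),(385.5,120),(258,150),(383.5,150),(320,112.5)]: print(p,tool(cast(i,[p],.309)[0]))
E
```

```text
far mid [16.6346 -0.7736]
(256, 120) [ 6.7246 -2.9651]
(385.5, 120) [6.7269 2.9028]
(258, 150) [ 5.3586 -2.9536]
(383.5, 150) [5.3613 2.8919]
(320, 112.5) [ 7.0573 -0.0647]
```

Scaled: 26.5 cm / 60 = 0.4417, 7.9 cm / 60 = 0.1317.

>>> {"api": "drive_tool", "payload": {
  "twist": [
    [0,0,0],
    [0,0,0],
    [0,0,0],
    [0,0,0],
    [0,0,0],
    [0,0,0],
    [0,0,0],
    [0,0,0],
    [0,0,0],
    [0,0,0],
    [0,0,0],
    [0,0,0]
  ],
  "dp": [
    [0.05,-0.005,0.0167],
    [0.1,-0.01,0.0667],
    [0.1317,-0.0133,0.1333],
    [0.1317,-0.0133,0.2],
    [0.1317,-0.0133,0.2667],
    [0.1317,-0.0133,0.3333],
    [0.1317,-0.0133,0.3833],
    [0.1317,-0.0133,0.4167],
    [0.1317,-0.0133,0.4333],
    [0.1317,-0.0133,0.4417],
    [0.1317,-0.0133,0.4417],
    [0.1317,-0.0133,0.4417]
  ],
  "jaw": [5.5,5.5,5.5,5.5,5.5,5.5,5.5,5.5,5.5,5.5,5.5,5.5]
}}

```text
t: 25.25
ee_pos: [0.467, 0.2702, 0.0347]
tcp_rot: [0.737, 0.676, 0.001, 0.0]
force: [1.1, 0.5, -1.0]
grip_width: 0.649
finger_force: 35.0
```

```bash
python3 - <<'E'
from h import *
s=robot.get_state();q=s['tcp_rot'];print(s['t'],s['ee_pos'],q,2*np.degrees(np.arctan2(q[1],q[0])),tool([.4669,.2687]))
E
```

```text
25.25 [0.467  0.2702 0.0347] [0.7373 0.6756 0.0008 0.0002] 85.00254304036926 [-0.1547  0.0072]
```

Scaled: 1.4 cm / 60 = 0.0233, 1.35 cm / 60 = 0.0225.

>>> {"api": "drive_tool", "payload": {
  "twist": [
    [0,0,0],
    [0,0,0],
    [0,0,0],
    [0,0,0],
    [0,0,0],
    [0,0,0],
    [0,0,0]
  ],
  "dp": [
    [-0.0017,0,0],
    [-0.0017,0,0.0083],
    [-0.0017,0,0.015],
    [-0.0017,0,0.02],
    [-0.0017,0,0.0225],
    [-0.0017,0,0.0233],
    [-0.0017,0,0.0233]
  ],
  "jaw": [5.5,5.5,5.5,5.5,5.5,5.5,5.5]
}}

```text
t: 25.95
ee_pos: [0.4659, 0.2688, 0.0198]
tcp_rot: [0.737, 0.676, -0.0, 0.0]
force: [-1.7, -1.8, 3.6]
grip_width: 0.652
finger_force: 35.0
```

Scaled: 0.1 cm / 60 = 0.0017.

>>> {"api": "drive_tool", "payload": {
  "twist": [
    [0,0,0],
    [0,0,0],
    [0,0,0]
  ],
  "dp": [
    [0,0,0.0017],
    [0,0,0.0017],
    [0,0,0.0017]
  ],
  "jaw": [5.5,5.5,5.5]
}}

```text
t: 26.25
ee_pos: [0.4659, 0.2688, 0.0197]
tcp_rot: [0.737, 0.676, -0.0, 0.0]
force: [-4.9, -4.2, 18.8]
grip_width: 0.65
finger_force: 35.0
```

Firm contact at exactly the expected depth (0.0198). Releasing and retreating, then verifying.

Scaled: -25 cm / 60 = -0.4167, -21 cm / 60 = -0.35.

>>> {"api": "drive_tool", "payload": {
  "twist": [
    [0,0,0],
    [0,0,0],
    [0,0,0],
    [0,0,0],
    [0,0,0],
    [0,0,0],
    [0,0,0],
    [0,0,0],
    [0,0,0],
    [0,0,0],
    [0,0,0],
    [0,0,0]
  ],
  "dp": [
    [0,0,-0.0017],
    [0,0,-0.0017],
    [0,0,-0.0017],
    [0,0,-0.0017],
    [0,0,-0.0083],
    [0,0,-0.0333],
    [0,0,-0.0833],
    [0,0,-0.15],
    [0,0,-0.2167],
    [0,0,-0.2833],
    [0,0,-0.35],
    [0,0,-0.4167]
  ],
  "jaw": [7,8,9,9,9,9,9,9,9,9,9,9]
}}

```text
t: 27.45
ee_pos: [0.4657, 0.2688, 0.2707]
tcp_rot: [0.737, 0.676, 0.0, -0.0]
force: [1.2, -0.1, -1.8]
grip_width: 0.979
finger_force: 0.0
```

```bash
python3 - <<'E'
from h import *
s=robot.get_state();print(s['t'],s['ee_pos'])
i=robot.camera_info('wrist');im=robot.read_camera('wrist');cv2.imwrite('pics/w13.png',im)
h=cv2.cvtColor(im,cv2.COLOR_BGR2HSV);g=(h[...,1]<60)&(h[...,2]>75)
b=(h[...,0]>=13)&(h[...,0]<35)&(h[...,1]>60)&(h[...,2]>90)
c=proj(i,[.467,.2687,.03])[0];print(c,h[int(c[1]),int(c[0])])
poly=np.zeros(im.shape[:2],np.uint8);a=np.radians(85.2);u=np.array([np.cos(a),np.sin(a)]);v=np.array([u[1],-u[0]])
q=proj(i,[np.r_[np.array([.4665,.2687])+x*.078*u+y*.038*v,.014] for x,y in((1,1),(1,-1),(-1,-1),(-1,1))]);cv2.fillConvexPoly(poly,q.astype(int),1)
print(np.round(rect(i,blob((poly>0)&(h[...,2]>90),c),.03),1))
t=robot.read_camera('top');cv2.imwrite('pics/top1.png',t)
a,b=cv2.imread('pics/top0.png'),t
for n,(x,y) in dict(tub=(337,231),tin=(200,211),turq1=(374,189),turq2=(459,171)).items():
    sl=np.s_[y-18:y+18,x-16:x+16];d=cv2.absdiff(a[sl],b[sl]).max(2);print(n,(d>40).sum())
s=np.hstack([a[140:270,180:440],b[140:270,180:440]]);cv2.imwrite('pics/cmp.png',np.vstack([cv2.resize(b[150:265,180:480],None,fx=2.6,fy=2.6,interpolation=cv2.INTER_CUBIC),cv2.resize(im[40:200,170:470],(780,300))[:290]]))
E
```

```text
27.45 [0.4657 0.2688 0.2707]
[322.1417 159.1782] [ 27  43 247]
[466.1 272.5 149.9  74.9  85.2]
tub 406
tin 809
turq1 0
turq2 0
```

Measuring all four again with the arm out of the way.

Scaled: -54 cm / 60 = -0.9, -49.5 cm / 60 = -0.825.

>>> {"api": "drive_tool", "payload": {
  "twist": [
    [0,0,0],
    [0,0,0],
    [0,0,0],
    [0,0,0],
    [0,0,0],
    [0,0,0],
    [0,0,0],
    [0,0,0],
    [0,0,0],
    [0,0,0],
    [0,0,0],
    [0,0,0]
  ],
  "dp": [
    [-0.075,0,0],
    [-0.15,0,0],
    [-0.225,0,0],
    [-0.3,0,0],
    [-0.375,0,0],
    [-0.45,0,0],
    [-0.525,0,0],
    [-0.6,0,0],
    [-0.675,0,0],
    [-0.75,0,0],
    [-0.825,0,0],
    [-0.9,0,0]
  ],
  "jaw": [9,9,9,9,9,9,9,9,9,9,9,9]
}}

```text
t: 28.75
ee_pos: [0.4186, -0.2706, 0.2685]
tcp_rot: [0.737, 0.676, -0.0, -0.0]
force: [1.8, 0.8, -0.1]
grip_width: 0.978
finger_force: 0.0
```

Scaled: -16 cm / 60 = -0.2667, -13.5 cm / 60 = -0.225.

>>> {"api": "drive_tool", "payload": {
  "twist": [
    [0,0,0],
    [0,0,0],
    [0,0,0],
    [0,0,0],
    [0,0,0],
    [0,0,0]
  ],
  "dp": [
    [-0.075,0,0],
    [-0.15,0,0],
    [-0.225,0,0],
    [-0.2667,0,0],
    [-0.2667,0,0],
    [-0.2667,0,0]
  ],
  "jaw": [9,9,9,9,9,9]
}}

```text
t: 29.35
ee_pos: [0.4052, -0.428, 0.2679]
tcp_rot: [0.737, 0.676, 0.0, -0.001]
force: [-0.1, 0.3, 0.1]
grip_width: 0.981
finger_force: 0.0
```

```bash
python3 - <<'E'
from h import *
print(robot.get_state()['t'])
a=cv2.imread('pics/top0.png');b=robot.read_camera('top');cv2.imwrite('pics/top2.png',b);i=robot.camera_info('top')
for n,(x,y) in dict(tub=(337,231),tin=(200,211),turq1=(374,189),turq2=(459,171)).items():
    sl=np.s_[y-18:y+18,x-16:x+16];d=cv2.absdiff(a[sl],b[sl]).max(2);print(n,(d>40).sum())
h=cv2.cvtColor(b,cv2.COLOR_BGR2HSV);w=((h[...,1]>70)&(h[...,2]>120))
for n,(p,zt,r) in dict(small=((.6392,.2608),.03,.02),big=((.6495,.0105),.03,.03),block=((.4625,-.2278),.04,.041),board=((.467,.2687),.03,.078)).items():
    m=np.zeros(w.shape,np.uint8)
    if n=='board':
        t=np.radians(85.2);u=np.array([np.cos(t),np.sin(t)]);v=np.array([u[1],-u[0]]);P=[np.r_[np.array(p)+s*.08*u+k*.04*v,.014] for s,k in((1,1),(1,-1),(-1,-1),(-1,1))]
    else: P=[[p[0]+r*1.1*np.cos(k),p[1]+r*1.1*np.sin(k),.014] for k in np.linspace(0,6.2,20)]
    cv2.fillConvexPoly(m,np.round(proj(i,P)).astype(int),1)
    print(n,p,np.round(rect(i,blob((m>0)&w,proj(i,[*p,zt])[0]),zt),1))
E
```

```text
29.35
tub 0
tin 0
turq1 0
turq2 0Traceback (most recent call last):
  File "<stdin>", line 13, in <module>
  File "h.py", line 15, in blob
    return min(cs,key=lambda c:np.hypot(*(c.reshape(-1,2).mean(0)-near)))
ValueError: min() iterable argument is empty
```

```bash
python3 - <<'E'
from h import *
b=cv2.imread('pics/top2.png');i=robot.camera_info('top')
h=cv2.cvtColor(b,cv2.COLOR_BGR2HSV);w=((h[...,1]>55)&(h[...,2]>100))
for n,(p,zt,rx,ry,t) in dict(small=((.6392,.2608),.03,.023,.023,22),big=((.6495,.0105),.03,.033,.033,63),block=((.4625,-.2278),.04,.037,.037,63.6),board=((.467,.2687),.03,.08,.04,85.2)).items():
    m=np.zeros(w.shape,np.uint8);t=np.radians(t);u=np.array([np.cos(t),np.sin(t)]);v=np.array([u[1],-u[0]])
    P=[np.r_[np.array(p)+s*rx*u+k*ry*v,.02] for s,k in((1,1),(1,-1),(-1,-1),(-1,1))]
    cv2.fillConvexPoly(m,np.round(proj(i,P)).astype(int),1)
    cs,_=cv2.findContours(((m>0)&w).astype(np.uint8),0,1);c=max(cs,key=cv2.contourArea)
    print(n,p,np.round(rect(i,c,zt),1),cv2.contourArea(c))
E
```

```text
small (0.6392, 0.2608) [641.  261.8  28.1  24.2 179.4] 48.0
big (0.6495, 0.0105) [651.    9.6  48.9  46.4 133.5] 146.5
block (0.4625, -0.2278) [ 463.1 -228.5   55.4   55.1  153.5] 247.5
board (0.467, 0.2687) [467.7 268.4 138.9  61.6  85.1] 684.0
```

All four blanks are in their pockets at the right size, place and angle, and the tub and tin have not moved.

```bash
python3 -c "
from rig import robot;print(robot.sign_off())"
```

```text
the job is handed in; nothing more can be done
None
```

The job is handed in at about 29 s: all four blanks lie flat in their matching jigs, placed in the order asked, and the screw tub and glue tin have not moved.

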